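# Find the loose bolt of a loudspeaker stand and hold its cap open

## Robot

A 6-joint arm with a two-finger parallel gripper is mounted at the origin on the work surface. World frame = base frame: x ahead of the robot, y to its left, z up, the work surface at z = 0. Lengths are in m, angles in rad, forces in N, time in s.
With the tool pointing down it reaches from about 0.25 to 0.775 m from the base axis. Payload 4 kg.
Tool frame: the origin (TCP) lies midway between the tips of the shut fingers; the grasp point (between the pads) lies 19 mm behind it (robot.tcp_to_grasp is the z of the grasp point in the tool frame, in m); z points along the fingers, y is the line along which they close (so a half turn about z gives the same grasp; the last joint's range is limited). The gripper opens to 94 mm and grips with 3 to 60 N. Pads are 16 mm wide; open, the fingers measure 119 mm over their backs; the gripper's body (75 mm by 177 mm) begins 78 mm behind the grasp point.
Start: joints at [1.04, 0.087, 1.371, -0, 1.684, -0.103], TCP at [0.228, 0.5, 0.206] pointing down, gripper open.
Joint ranges: [-3.1, 3.1], [-0.76, 2.03], [0.27, 2.55], [-1.08, 4.22], [0.17, 2.65], [-2.57, 2.57]. Speed limits (rad/s): [2.79, 2.79, 3.14, 3.14, 3.14, 3.14].

## Interface

Orientations are given as [roll, pitch, yaw] about the fixed x, y, z axes, in that order (R = Rz(yaw) Ry(pitch) Rx(roll)).
In Python, from bench import robot gives the robot as it stands. The module is installed in compiled form; this text tells all that it offers.
- The arm moves only by the tool move_arm, never from a script. Its argument "motion" is one flat list of numbers, 7 for each row, row after row: the turn, a rotation vector about the tool's x, y, z in units of 45 degrees (1.0 is 45 degrees), then the shift along the tool's x, y, z in units of 100 mm (1.0 is 100 mm), then the opening, from 0 (shut) to 1 (fully open). A call has 1 to 12 rows; each row shifts and turns the commanded pose from where the row before left it, along the tool's axes as they then stand; what a row does not reach is not made up. A row lasts 1/12 s, in which the tool goes at most 41.7 mm and 7.16 degrees, less where a joint would pass 70% of its speed; a pose out of reach is approached as far as the arm can. A call with a number of a shift or a turn outside -1 to 1 is refused whole. A call with a gripper value outside its range is refused whole. The fingers move at their own pace and stop on an object; the grip force is fixed at half the most. Time passes only in rows, so rows that do not move let the fingers close. It gives the time, the measured TCP pose, the force, the opening and the grip force at its end, in the units of the state.
- robot.get_obs(): the state, without advancing time (a new reading comes with each control period).
- robot.snapshot(name): name is "scene" or "top"; returns the picture (384x512x3 uint8, red, green, blue); there is no depth.
- robot.get_calibration(name): a dict with "fx", "fy", "cx", "cy" (pixels), "k1" (the pictures are not rectified: a ray, as slopes to the right and down, at radius r is drawn at 1 + k1 r^2 times it, then the intrinsics apply), "R" (3x3) and "t" (3): a world point X has camera coordinates R X + t. Camera axes: x right, y down, z forward; pixel columns grow to the right and rows downward; lengths in m; the calibration is good to about 2 mm. A picture is of the moment at which its call begins. get_calibration takes no time and is no camera call.
- robot.close_job(): hands the job in; it is judged then, once.
The state is a dict: "time": time; "joint_positions": joint angles; "qvel": joint speeds; "joint_torque": joint torques, N m; "tool_pos": TCP position; "ee_rot": TCP orientation; "wrist_force": force on the tool from outside, world axes, zero at the start; "wrist_torque": the same for the moment, N m; "width": finger opening in m; "finger_force": force on a finger pad.
Only numpy, scipy, OpenCV 4.12 (cv2) and the standard library are available. Lean on these libraries where they do the work, as an engineer would, in place of code of your own. Each camera call takes 0.05 s, during which the arm holds its last target. There are 200 camera calls.

## Task

Push the gripper's fingertips down firmly on each of the three bolt heads of the loudspeaker stand's foot, one after another from the robot's left to its right, to find the loose one, which sinks and stays down. Then lift the sprung cap round that bolt at least 60 degrees open by its grip bar and finish while still holding it there with the gripper, so that a helper can tighten the bolt. Do not open the caps of the tight bolts, and leave everything else on the table where it is.

Things in the scene. Friction and masses are not known exactly. Their poses are not given: they have to be found in the camera images.
- foot: grey foot of a loudspeaker stand, fixed on the table: block 150 (x) x 340 (y) x 40 mm high, a 52 mm wide, 49 mm high pole socket on its far side. Origin: centre of its underside; x away from the robot, y along the row of bolts to the robot's left; yaw varies up to 20 degrees. Three like bolts at y = +100, 0, -100 mm, x = 0; one, not always the same, is loose.
- bolt_left (a joint): how far the left bolt has sunk straight down, m. 0 at the start. If this is the loose bolt, a push of more than 4 N on its head (9 N is plenty) sinks it 8 mm to its stop and it stays down; a tight bolt gives less than 2 mm.
- bolt_left_top (a point): centre of the top of the left bolt's steel hexagon head (27 mm across, 62 mm above the table, standing 18 mm proud of the cap round it); moves down with the bolt.
- cap_left (a joint): opening of the left bolt's hinged cap, rad: 0 lying flat on the foot, 1.4 fully open against its stop. The grip end rises and swings away from the robot (towards the foot's +x). A weak spring and its weight (about 1 N at the grip bar) close it as soon as it is let go.
- cap_left_grip (a point): centre of the left cap's round grip bar, 14 mm thick, 28 mm long along the foot's y, 62 mm above the table when shut, at the cap's end nearest the robot; moves with the cap. Pinch it from above by its flat ends (fingers closing along the foot's y): it pivots between the pads. Cap: plate 44 mm wide, 4 mm thick, top at 44 mm, a window round the bolt, a 26 mm wide tongue under the bar.
- cap_left_hinge (a point): centre of the left cap's hinge axis (axis along the foot's y): 35 mm beyond the bolt in x, 42 mm above the table. With the cap shut the grip bar lies 85 mm from it towards the robot (foot's -x) and 20 mm higher.
- bolt_middle (a joint): how far the middle bolt has sunk straight down, m. 0 at the start. If this is the loose bolt, a push of more than 4 N on its head (9 N is plenty) sinks it 8 mm to its stop and it stays down; a tight bolt gives less than 2 mm.
- bolt_middle_top (a point): centre of the top of the middle bolt's steel hexagon head (27 mm across, 62 mm above the table, standing 18 mm proud of the cap round it); moves down with the bolt.
- cap_middle (a joint): opening of the middle bolt's hinged cap, rad: 0 lying flat on the foot, 1.4 fully open against its stop. The grip end rises and swings away from the robot (towards the foot's +x). A weak spring and its weight (about 1 N at the grip bar) close it as soon as it is let go.
- cap_middle_grip (a point): centre of the middle cap's round grip bar, 14 mm thick, 28 mm long along the foot's y, 62 mm above the table when shut, at the cap's end nearest the robot; moves with the cap. Pinch it from above by its flat ends (fingers closing along the foot's y): it pivots between the pads. Cap: plate 44 mm wide, 4 mm thick, top at 44 mm, a window round the bolt, a 26 mm wide tongue under the bar.
- cap_middle_hinge (a point): centre of the middle cap's hinge axis (axis along the foot's y): 35 mm beyond the bolt in x, 42 mm above the table. With the cap shut the grip bar lies 85 mm from it towards the robot (foot's -x) and 20 mm higher.
- bolt_right (a joint): how far the right bolt has sunk straight down, m. 0 at the start. If this is the loose bolt, a push of more than 4 N on its head (9 N is plenty) sinks it 8 mm to its stop and it stays down; a tight bolt gives less than 2 mm.
- bolt_right_top (a point): centre of the top of the right bolt's steel hexagon head (27 mm across, 62 mm above the table, standing 18 mm proud of the cap round it); moves down with the bolt.
- cap_right (a joint): opening of the right bolt's hinged cap, rad: 0 lying flat on the foot, 1.4 fully open against its stop. The grip end rises and swings away from the robot (towards the foot's +x). A weak spring and its weight (about 1 N at the grip bar) close it as soon as it is let go.
- cap_right_grip (a point): centre of the right cap's round grip bar, 14 mm thick, 28 mm long along the foot's y, 62 mm above the table when shut, at the cap's end nearest the robot; moves with the cap. Pinch it from above by its flat ends (fingers closing along the foot's y): it pivots between the pads. Cap: plate 44 mm wide, 4 mm thick, top at 44 mm, a window round the bolt, a 26 mm wide tongue under the bar.
- cap_right_hinge (a point): centre of the right cap's hinge axis (axis along the foot's y): 35 mm beyond the bolt in x, 42 mm above the table. With the cap shut the grip bar lies 85 mm from it towards the robot (foot's -x) and 20 mm higher.
- nut: loose plain round steel nut, 24 mm across, 10 mm high, lying on top of the foot between left and middle bolt, towards the hinges; bystander, origin at its underside
- screwdriver: black-handled screwdriver 190 mm long lying on the table on the robot's side of the foot; bystander
- spools: stack of white ribbon spools, 64 mm across, 60 mm high, left of the foot; bystander, origin at its underside
- phone: black phone 150 x 72 x 9 mm lying right of the foot; bystander
- jar: jar with blue lid, 72 mm across, 85 mm high, right of and beyond the foot; bystander, origin at its underside
- mug: white mug, 80 mm across, 90 mm high, left of and beyond the foot; bystander, origin at its underside

How it is judged:
By the outcome, as a careful person would: the job done as asked, in the order asked, and still so for the second after the job is handed in, while the arm keeps its last pose, push and grip.
It also fails if it takes over 48 s, if anything falls off the work surface, if the arm or the gripper's body presses on something with over 40 N, if the wrist force passes 120 N, or if a joint passes its speed limit or range.

## Working session

There is one attempt and no reset: what is moved stays moved. The work goes in short steps, Python scripts to look and compute and a tool call to move; the robot and the scene stay as the last step left them, time stands still between calls to the robot, and variables do not carry over. Pictures are saved under pics/ and viewed, at most 10 in all, crops included, and the job is handed in when it is done.

Besides the shell and the picture viewer there is one more tool, called after ">>>" by a JSON object that holds its "fn" and its "kwargs". move_arm: Moves the arm, as the interface text tells. Shifts and turns lie within -1 to 1; 1 stands for 100 mm of shift or 45 degrees of turn. Its arguments: {"type":"object","properties":{"motion":{"type":"array","items":{"type":"number"}}},"required":["motion"]}

```bash
mkdir -p pics; python3 - <<'E'
from bench import robot
import cv2
o=robot.get_obs();print({k:o[k] for k in("time","tool_pos","ee_rot","width","wrist_force")},robot.tcp_to_grasp)
for n in("scene","top"):
    im=robot.snapshot(n);cv2.imwrite(f"pics/{n}0.png",im[:,:,::-1])
    c=robot.get_calibration(n);print(n,c)
E
```

```text
{'time': 0.0, 'tool_pos': array([0.22790355, 0.49997062, 0.20429582]), 'ee_rot': array([-3.13941039e+00, -2.18342191e-04,  2.71380816e+00]), 'width': 0.09390918132649186, 'wrist_force': array([ 0.87438489, -1.5790902 , -0.00358612])} -0.0188
scene {'fx': 370.8982410973829, 'fy': 370.8982410973829, 'cx': 256.2491368771986, 'cy': 190.59095073745667, 'k1': -0.12470513013858806, 'R': array([[-0.5120142 ,  0.85897511, -0.00179295],
       [ 0.70232967,  0.41743809, -0.57660947],
       [-0.49454473, -0.29649148, -0.81701794]]), 't': array([ 0.23512773, -0.38843296,  1.25957168])}
top {'fx': 351.1953105485776, 'fy': 351.1953105485776, 'cx': 253.08932344023714, 'cy': 191.095028891816, 'k1': 0.030024093942635312, 'R': array([[ 0.07408132, -0.99725146,  0.00121812],
       [-0.97441922, -0.07264499, -0.2126732 ],
       [ 0.21217715,  0.01456816, -0.97712263]]), 't': array([0.0084189 , 0.58104727, 0.72456694])}
```

View pics/top0.png

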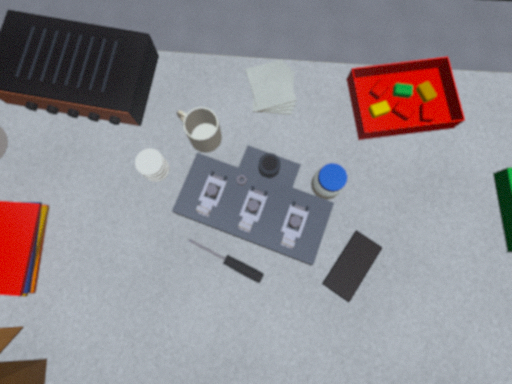

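View pics/scene0.png

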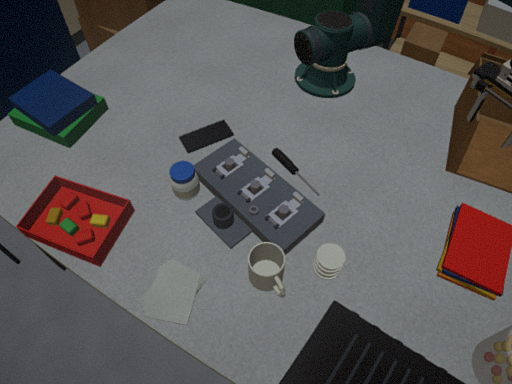

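The top view shows the foot with three white caps; the bolts are at about (213,189), (253,207) and (295,223). In the scene view they are at about (285,212), (257,187) and (232,163). Next I'll zoom in to get finer pixel positions.

```bash
cat > h.py <<'E'
import numpy as np, cv2
from bench import robot
def project(n,X):
    c=robot.get_calibration(n);p=np.asarray(X,float)@np.array(c["R"]).T+c["t"]
    s=p[...,:2]/p[...,2:];s=s*(1+c["k1"]*(s**2).sum(-1,keepdims=True))
    return s*[c["fx"],c["fy"]]+[c["cx"],c["cy"]]
def cast(n,uv,z):
    c=robot.get_calibration(n);K=np.array([[c["fx"],0,c["cx"]],[0,c["fy"],c["cy"]],[0,0,1]])
    s=cv2.undistortPoints(np.array(uv,float).reshape(-1,1,2),K,np.array([c["k1"],0,0,0]))[:,0]
    R=np.array(c["R"]);d=np.c_[s,np.ones(len(s))]@R;o=-R.T@c["t"]
    return o+d*((z-o[2])/d[:,2])[:,None]
E
python3 - <<'E'
from h import *
t=cv2.imread("pics/top0.png")[140:270,165:345];s=cv2.imread("pics/scene0.png")[130:260,185:335]
cv2.imwrite("pics/c.png",np.hstack([cv2.resize(t,None,fx=4,fy=4,interpolation=2)]))
cv2.imwrite("pics/d.png",np.hstack([cv2.resize(s,None,fx=4,fy=4,interpolation=2)]))
# foot top outline: dark bluish grey
for n,seed in(("top",(232,222)),("scene",(300,245))):
    im=cv2.imread(f"pics/{n}0.png");hsv=cv2.cvtColor(im,cv2.COLOR_BGR2HSV)
    m=((hsv[...,2]>150)&(hsv[...,1]<40)).astype('uint8')
    box=(165,140,345,270) if n=="top" else (185,130,335,260)
    k,l,st,ce=cv2.connectedComponentsWithStats(m)
    for i in range(1,k):
        if 40<st[i,4]<800 and box[0]<ce[i,0]<box[2] and box[1]<ce[i,1]<box[3]: print(n,ce[i].round(1),st[i,4],cast(n,ce[i],.045).round(3))
E
```

```text
top [209.6 195.5] 522 [[0.565 0.15  0.045]]
top [250.8 210.9] 519 [[0.536 0.054 0.045]]
top [292.5 226.8] 530 [[ 0.508 -0.042  0.045]]
scene [330.7 255.7] 518 [[0.624 0.293 0.045]]
```

View pics/c.png

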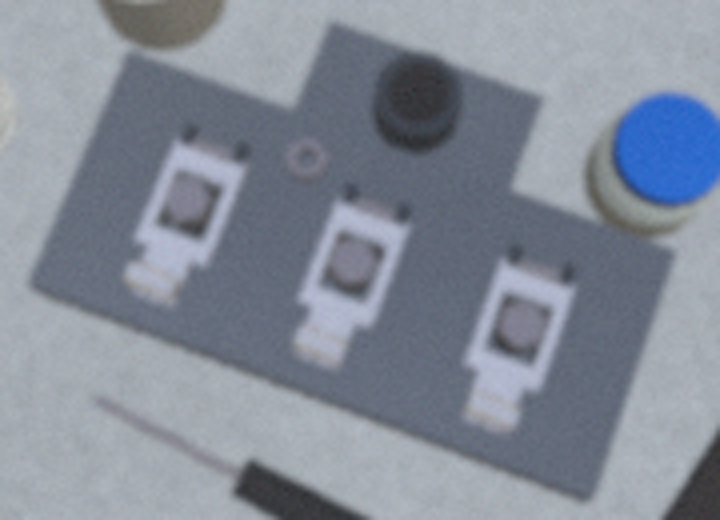

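View pics/d.png

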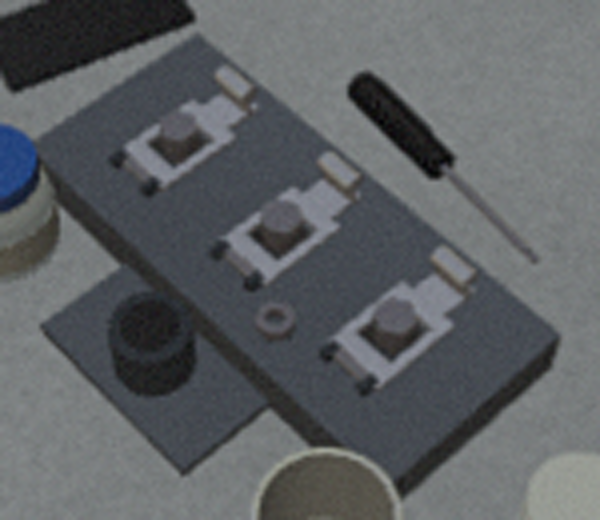

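The crops show the bolt heads at top-crop (190,198), (353,262), (521,326) and scene-crop (399,310), (284,216), (182,126). The grip bars and foot corners are clear as well, so I'll fit the foot pose to these points in both views.

```bash
cat > fit.py <<'E'
from h import *
from scipy.optimize import least_squares
P=[(0,.1,.062),(0,0,.062),(0,-.1,.062),(-.05,.1,.066),(-.05,0,.066),(-.05,-.1,.066),(-.075,.17,.04),(.075,.17,.04),(.075,-.17,.04),(-.075,-.17,.04)]
P=np.array(P)
T=np.array([(190,198),(353,262),(521,326),(152,280),(322,343),(492,409),(32,287),(130,55),(670,252),(590,495)])/4-.4+[165,140]
S=np.array([(399,310),(284,216),(182,126),(455,265),(340,169),(234,82),(558,338),(402,487),(40,137),(198,38)])/4-.4+[185,130]
def W(p,X): c,s=np.cos(p[2]),np.sin(p[2]); return np.c_[p[0]+c*X[:,0]-s*X[:,1],p[1]+s*X[:,0]+c*X[:,1],X[:,2]]
def f(p,which=(1,1)): return np.r_[(project("top",W(p,P))-T).ravel()*which[0],(project("scene",W(p,P))-S).ravel()*which[1]]
for w in((1,1),(1,0),(0,1)):
    r=least_squares(f,[.54,.05,-.3],args=(w,),loss="soft_l1");print(w,r.x.round(4))
    if w==(1,1):print(f(r.x).reshape(-1,2).round(1).tolist());p=r.x
print(W(p,P[:6]).round(4))
E
python3 fit.py
```

```text
(1, 1) [ 0.5477  0.0504 -0.2877]
[[-1.2, 0.2], [-0.3, -0.3], [0.2, -0.4], [-0.5, -0.0], [-0.6, 0.2], [0.0, 0.1], [-1.6, -0.5], [-0.6, -1.3], [1.6, -0.4], [0.6, 1.6], [-0.5, 0.9], [-0.2, -0.4], [-0.7, -0.6], [0.2, -0.5], [0.3, -0.4], [0.6, -0.4], [1.3, -1.1], [-3.3, -0.1], [-3.1, 1.9], [0.0, -1.5]]
(1, 0) [ 0.5476  0.0497 -0.2872]
(0, 1) [ 0.5482  0.0514 -0.2869]
[[ 0.5761  0.1462  0.062 ]
 [ 0.5477  0.0504  0.062 ]
 [ 0.5194 -0.0455  0.062 ]
 [ 0.5282  0.1604  0.066 ]
 [ 0.4998  0.0645  0.066 ]
 [ 0.4714 -0.0313  0.066 ]]
```

>>> {"fn": "move_arm", "kwargs": {"motion": [0,0,-0.09,0,0,0,0,0,0,-0.09,0,0,0,0,0,0,0,-0.29,-0.16,0,0,0,0,0,-0.29,-0.16,0,0,0,0,0,-0.29,-0.16,0,0,0,0,0,-0.29,-0.16,0,0,0,0,0,-0.29,-0.16,0,0,0,0,0,-0.29,-0.16,0,0,0,0,0,-0.29,-0.16,0,0,0,0,0,-0.29,-0.16,0,0,0,0,0,-0.29,-0.16,0,0,0,0,0,-0.29,-0.16,0,0]}}

```text
time: 1.1
tool_pos: [0.4618, 0.2636, 0.205]
ee_rot: [-3.141, -0.001, 2.855]
wrist_force: [0.7, 0.7, -0.6]
width: 0.0172
finger_force: 0.0
```

>>> {"fn": "move_arm", "kwargs": {"motion": [0,0,0,-0.29,-0.16,0,0,0,0,0,-0.29,-0.16,0,0,0,0,0,-0.29,-0.16,0,0,0,0,0,-0.29,-0.16,0,0,0,0,0,-0.29,-0.16,0,0,0,0,0,0,0,0.25,0,0,0,0,0,0,0.25,0,0,0,0,0,0,0.25,0,0,0,0,0,0,0.25,0,0,0,0,0,0,0,0,0,0,0,0,0,0,0,0,0,0,0,0,0,0]}}

```text
time: 2.1
tool_pos: [0.5783, 0.1475, 0.1068]
ee_rot: [3.141, 0.001, 2.855]
wrist_force: [0.2, -0.5, 0.8]
width: 0.0005
finger_force: 0.0
```

```bash
cat > rel.py <<'E'
from h import *
p=np.array([.5477,.0504]);a=-.2877;ex=np.array([np.cos(a),np.sin(a)]);ey=np.array([-ex[1],ex[0]])
def show():
    o=robot.get_obs();d=o["tool_pos"][:2]-p
    print("t",round(o["time"],2),"foot xy",(d@ex).round(4),(d@ey).round(4),"z",o["tool_pos"][2].round(4),"rpy",o["ee_rot"].round(4),"F",o["wrist_force"].round(1),"w",round(o["width"],4),"ff",o["finger_force"])
if __name__=="__main__": show()
E
python3 rel.py
```

```text
t 2.1 foot xy 0.0018 0.1018 z 0.1068 rpy [3.1408e+00 1.4000e-03 2.8552e+00] F [ 0.2 -0.5  0.8] w 0.0005 ff 0.0
```

>>> {"fn": "move_arm", "kwargs": {"motion": [0,0,0,0.02,-0.02,0.2,0,0,0,0,0,0,0.16,0,0,0,0,0,0,0.04,0,0,0,0,0,0,0.02,0,0,0,0,0,0,0.02,0,0,0,0,0,0,0.02,0,0,0,0,0,0,0,0,0,0,0,0,0,0,0]}}

```text
time: 2.77
tool_pos: [0.5765, 0.1463, 0.0618]
ee_rot: [3.14, 0.003, 2.855]
wrist_force: [-0.7, 0.4, 5.1]
width: 0.0009
finger_force: 2.6
```

>>> {"fn": "move_arm", "kwargs": {"motion": [0,0,0,0,0,0.01,0,0,0,0,0,0,0.01,0,0,0,0,0,0,0,0,0,0,0,0,0,0,0]}}

```text
time: 3.1
tool_pos: [0.5766, 0.1463, 0.0616]
ee_rot: [3.139, 0.004, 2.855]
wrist_force: [-2.5, -1.3, 12.7]
width: 0.0006
finger_force: 6.1
```

>>> {"fn": "move_arm", "kwargs": {"motion": [0,0,0,0,0,-0.1,0,0,0,0,0,0,-0.25,0,0,0,0,0,-0.25,0,0,0,0,0,0,-0.25,0,0,0,0,0,0,-0.25,0,0,0,0,0,0,-0.25,0,0,0,0,0,0,0,0.2,0,0,0,0,0,0,0,0,0,0,0,0,0,0,0]}}

```text
time: 3.85
tool_pos: [0.5459, 0.05, 0.0715]
ee_rot: [-3.141, -0.003, 2.855]
wrist_force: [-0.0, 0.9, 0.4]
width: 0.0006
finger_force: 0.0
```

```bash
python3 rel.py; python3 - <<'E'
from h import *
im=robot.snapshot("scene")[130:260,185:335,::-1];cv2.imwrite("pics/e.png",cv2.resize(im,None,fx=4,fy=4,interpolation=2))
E
```

```text
t 3.85 foot xy -0.0016 -0.0009 z 0.0715 rpy [-3.1412e+00 -2.8000e-03  2.8546e+00] F [-0.   0.9  0.4] w 0.0006 ff 0.0
```

View pics/e.png

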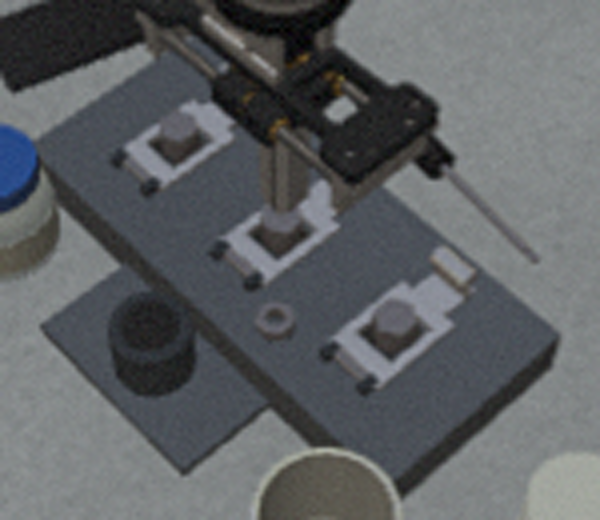

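The picture shows the fingertips centred just above the middle bolt at crop (281,215). The left bolt still stands proud at (397,310), so it is tight.

>>> {"fn": "move_arm", "kwargs": {"motion": [0,0,0,-0.01,0,0.05,0,0,0,0,0,0,0.03,0,0,0,0,0,0,0.02,0,0,0,0,0,0,0.02,0,0,0,0,0,0,0.01,0,0,0,0,0,0,0,0,0,0,0,0,0,0,0]}}

```text
time: 4.48
tool_pos: [0.5481, 0.0503, 0.0599]
ee_rot: [3.141, 0.0, 2.855]
wrist_force: [-0.7, 2.0, 2.3]
width: 0.0006
finger_force: 1.3
```

>>> {"fn": "move_arm", "kwargs": {"motion": [0,0,0,0,0,0.01,0,0,0,0,0,0,0.01,0,0,0,0,0,0,0.01,0,0,0,0,0,0,0,0,0,0,0,0,0,0,0]}}

```text
time: 4.9
tool_pos: [0.5481, 0.0498, 0.0565]
ee_rot: [3.141, 0.001, 2.855]
wrist_force: [0.8, 2.1, 3.3]
width: 0.0005
finger_force: 1.4
```

>>> {"fn": "move_arm", "kwargs": {"motion": [0,0,0,0,0,0.01,0,0,0,0,0,0,0.01,0,0,0,0,0,0,0.01,0,0,0,0,0,0,0.01,0,0,0,0,0,0,0,0,0,0,0,0,0,0,0]}}

```text
time: 5.4
tool_pos: [0.5482, 0.0498, 0.0542]
ee_rot: [3.141, 0.001, 2.855]
wrist_force: [-2.4, 2.1, 9.3]
width: 0.0
finger_force: 5.0
```

>>> {"fn": "move_arm", "kwargs": {"motion": [0,0,0,0,0,0.01,0,0,0,0,0,0,0,0,0,0,0,0,0,-0.15,0,0,0,0,0,0,-0.25,0,0,0,0,0,-0.25,0,0,0,0,0,0,-0.25,0,0,0,0,0,0,-0.25,0,0,0,0,0,0,-0.25,0,0,0,0,0,0,0,0.15,0,0,0,0,0,0,0,0,0,0,0,0,0,0,0]}}

```text
time: 6.32
tool_pos: [0.5182, -0.0466, 0.0748]
ee_rot: [-3.141, -0.004, 2.854]
wrist_force: [0.1, 0.1, 0.7]
width: 0.0004
finger_force: 0.0
```

```bash
python3 rel.py
```

```text
t 6.32 foot xy -0.0008 -0.1014 z 0.0748 rpy [-3.1405 -0.0037  2.8542] F [0.1 0.1 0.7] w 0.0004 ff 0.0
```

>>> {"fn": "move_arm", "kwargs": {"motion": [0,0,0,0,0.01,0.08,0,0,0,0,0,0,0.03,0,0,0,0,0,0,0.02,0,0,0,0,0,0,0.02,0,0,0,0,0,0,0.01,0,0,0,0,0,0,0,0,0,0,0,0,0,0,0]}}

```text
time: 6.9
tool_pos: [0.5198, -0.0446, 0.0617]
ee_rot: [3.141, -0.0, 2.856]
wrist_force: [-2.3, 0.5, 5.3]
width: 0.0004
finger_force: 2.7
```

>>> {"fn": "move_arm", "kwargs": {"motion": [0,0,0,0,0,0.01,0,0,0,0,0,0,0.01,0,0,0,0,0,0,0.01,0,0,0,0,0,0,0,0,0,0,0,0,0,0,0]}}

```text
time: 7.32
tool_pos: [0.52, -0.0446, 0.0616]
ee_rot: [3.141, 0.001, 2.856]
wrist_force: [-7.4, 2.0, 16.4]
width: 0.0005
finger_force: 8.4
```

The right bolt is tight and the middle one sank 8 mm. I'll rise, open the gripper and go above the middle grip bar.

>>> {"fn": "move_arm", "kwargs": {"motion": [0,0,0,0,0,-0.2,0,0,0,0,0,0,-0.3,0,0,0,0,0,0,-0.1,0,0,0,0,0.1,0.2,0,0.7,0,0,0,0.1,0.2,0,0.7,0,0,0,0.1,0.2,0,0.7,0,0,0,0.1,0.2,0,0.7,0,0,0,0.1,0.2,0,0.7,0,0,0,0,0,0,0.7,0,0,0,0,0,0,0.7]}}

```text
time: 8.15
tool_pos: [0.5001, 0.0656, 0.1172]
ee_rot: [-3.141, 0.0, 2.858]
wrist_force: [-0.3, -0.6, 0.4]
width: 0.0437
finger_force: 0.0
```

```bash
python3 rel.py; python3 - <<'E'
from h import *
im=robot.snapshot("scene")[130:260,185:335,::-1];cv2.imwrite("pics/f.png",cv2.resize(im,None,fx=4,fy=4,interpolation=2))
E
```

```text
t 8.15 foot xy -0.05 0.0011 z 0.1172 rpy [-3.1411e+00  3.0000e-04  2.8578e+00] F [-0.3 -0.6  0.4] w 0.0437 ff 0.0
```

View pics/f.png

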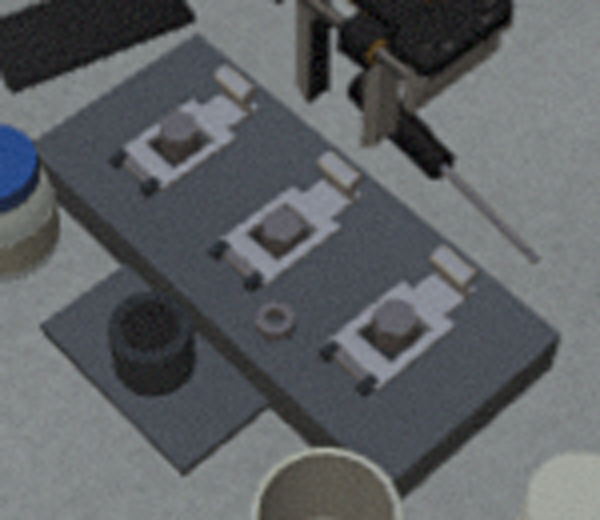

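The picture shows the middle bolt sunk (crop 281,224) and the caps shut. The open fingers hang on either side of the middle grip bar at (338,172). Next I descend and pinch.

>>> {"fn": "move_arm", "kwargs": {"motion": [0,0,0,0,-0.01,0.2,0.7,0,0,0,0,0,0.2,0.7,0,0,0,0,0,0.2,0.7,0,0,0,0,0,0.09,0.7,0,0,0,0,0,0,0.7,0,0,0,0,0,0,0.7]}}

```text
time: 8.7
tool_pos: [0.5, 0.0632, 0.0484]
ee_rot: [-3.141, -0.001, 2.854]
wrist_force: [-0.1, 0.1, 0.3]
width: 0.0658
finger_force: 0.0
```

```bash
python3 rel.py
```

```text
t 8.7 foot xy -0.0493 -0.0013 z 0.0484 rpy [-3.1413e+00 -5.0000e-04  2.8541e+00] F [-0.1  0.1  0.3] w 0.0658 ff 0.0
```

>>> {"fn": "move_arm", "kwargs": {"motion": [0,0,0,0,0.01,0.02,0.7,0,0,0,0,0,0,0.3,0,0,0,0,0,0,0,0,0,0,0,0,0,0,0,0,0,0,0,0,0,0,0,0,0,0,0,0,0,0,0,0,0,0,0,0,0,0,0,0,0,0]}}

```text
time: 9.37
tool_pos: [0.5, 0.0642, 0.0465]
ee_rot: [-3.14, 0.0, 2.855]
wrist_force: [-0.5, -2.7, 1.2]
width: 0.028
finger_force: 30.0
```

```bash
python3 rel.py
```

```text
t 9.37 foot xy -0.0496 -0.0003 z 0.0465 rpy [-3.1400e+00  1.0000e-04  2.8553e+00] F [-0.5 -2.7  1.2] w 0.028 ff 30.000139474868774
```

>>> {"fn": "move_arm", "kwargs": {"motion": [0,0,0,-0.026,0,-0.087,0,0,0,0,-0.034,0,-0.085,0,0,0,0,-0.043,0,-0.081,0,0,0,0,-0.051,0,-0.076,0,0,0,0,-0.06,0,-0.07,0,0,0,0,-0.066,0,-0.063,0,0,0,0,0,0,0,0,0,0,0,0,0,0,0]}}

```text
time: 10.03
tool_pos: [0.5276, 0.056, 0.0937]
ee_rot: [-3.14, 0.0, 2.855]
wrist_force: [-3.0, -4.8, -0.2]
width: 0.0276
finger_force: 30.0
```

```bash
python3 rel.py
```

```text
t 10.03 foot xy -0.0209 -0.0003 z 0.0937 rpy [-3.1404e+00  2.0000e-04  2.8546e+00] F [-3.  -4.8 -0.2] w 0.0276 ff 29.999893605709076
```

>>> {"fn": "move_arm", "kwargs": {"motion": [0,0,0,-0.072,0,-0.056,0,0,0,0,-0.078,0,-0.048,0,0,0,0,-0.082,0,-0.04,0,0,0,0,-0.086,0,-0.031,0,0,0,0,-0.089,0,-0.022,0,0,0,0,-0.09,0,-0.012,0,0,0,0,0,0,0,0,0,0,0,0,0,0,0,0,0,0,0,0,0,0]}}

```text
time: 10.78
tool_pos: [0.5751, 0.0419, 0.1147]
ee_rot: [-3.14, 0.0, 2.855]
wrist_force: [-4.0, -4.6, 0.3]
width: 0.0275
finger_force: 30.0
```

```bash
python3 rel.py; python3 - <<'E'
from h import *
a,b=robot.snapshot("scene")[100:260,185:335,::-1],robot.snapshot("top")[120:280,165:315,::-1]
cv2.imwrite("pics/g.png",cv2.resize(np.hstack([a,b]),None,fx=2.6,fy=2.6,interpolation=2))
E
```

```text
t 10.78 foot xy 0.0287 -0.0004 z 0.1147 rpy [-3.1403e+00  2.0000e-04  2.8546e+00] F [-4.  -4.6  0.3] w 0.0275 ff 29.998456835746765
```

View pics/g.png

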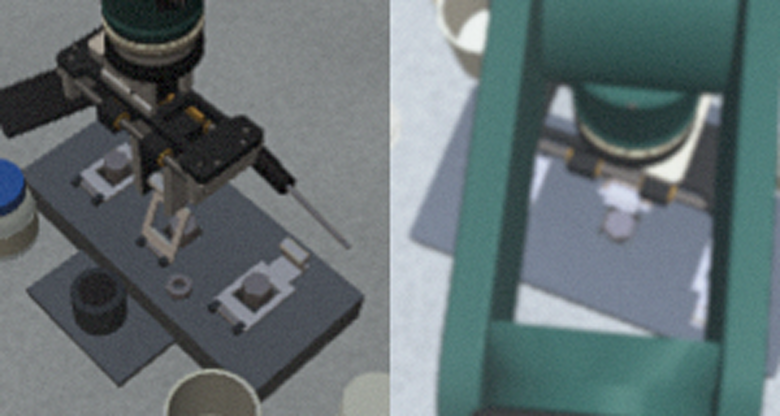

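The picture shows the middle cap standing steeply open (scene crop about (165,225)), held by its bar between the fingers. The other caps are shut and the nut is in place. The measured arc is about 72°.

```bash
python3 -c "
from bench import robot
print(robot.close_job())"
```

```text
the job is handed in; nothing more can be done
None
```

I pressed all three bolts from left to right: the middle one is loose (it sank 8 mm and stayed down). I handed the job in with its cap held about 72° open by the gripper and the other two caps still shut.

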